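# Fetch the auto-darkening welding filter from its covered box and hold it to the lamp

### The job

Fetch the auto-darkening welding filter (black frame, dark green window) for a light test: pull the chest's top drawer all the way out to its stop, lift the aluminium flap inside it over past upright until it rests open, and draw the filter straight up out of its slot. Hold it upright in front of the floodlight, about 15 cm from the lit face, centred on it, square to it and with the blue solar strip towards the light, touching nothing but your fingers; finish while holding it there still. Leave the drawer and the flap open, leave the two other cartridges in their slots, and do not disturb the other tools on the bench.

Things in the scene. Friction and masses are not known exactly. Their poses are not given: they have to be found in the camera images.
- chest: Dark blue steel bench-top drawer chest, fixed, 320 deep (x) x 420 wide (y) x 207 high. Origin: middle of the lower edge of its front plane; x points from front to back, y to its left seen from the robot. The top drawer fills heights 65 to 203; the shallow one below stays shut. A carton and a blue bin (up to 50 high) stand on the rear half of its top.
- drawer (a joint): How far the top drawer is pulled out along the chest's -x: 0 shut, 0.19 m at its stop. Friction about 3.5 N and damping about 6 N s/m; it stays where left. Inside, all but the white box is lower than that box. Its front panel is 18 thick, in front of the chest's front plane, and its top edge is 203 above the bench: carry things over it higher than that.
- drawer_handle (a point): Middle of the drawer's handle: a round aluminium bar, 10 thick and 150 long along the drawer front, centre 172 above the bench and 38 in front of the panel (33 of free gap behind the bar), 35 below the chest's top. Moves with the drawer; axes as the chest's.
- rack (a point): Centre of the floor of a white box in the drawer's right half, 71 above the bench; moves with the drawer, axes as the chest's. Box 124 (x) x 218 (y), rim 164 above the bench. In each of its three slots (pitch 60 in y) a cartridge stands on edge, length along x; ribs 55 high at the slot ends give it 2 of play; mid-length is free for fingers; side walls 45 from the outer slots.
- flap_edge (a point): Middle of the front edge of the aluminium cover flap over the white box: flat, 122 (x) x 216 (y) x 3 thick, about 0.13 kg. Axes, turning with the flap: x from front edge to hinge, z out of its outer face (up when shut). Hinged along the box's far rim: the front edge swings up and away from the robot, to a stop at 1.9 rad (1.57 is upright). Hinge nearly free: it falls to either side of upright.
- flap_knob (a point): Middle of the head of the flap's red knob: head 22 across, about 13 tall, on a thin stem, mid-width of the flap. Shut, it is 188 above the bench; the hinge line (along y, at the flap's underside, 164 above the bench) lies 100 behind it (chest +x) and 24 below it. Turns with the flap. With the drawer at its stop the hinge is 62 in front of the chest's front plane.
- filter: Auto-darkening filter: black frame 110 (x) x 9 (y) x 90 (z), dark green window, 90 to 180 g. Origin: centre of its lower edge; z up its height. Its sensor face, with the blue solar strip along the upper edge, looks along its own -y: to the chest's right (-y) as it stands in the slot, top edge 161 above the bench. Take it across its 9 mm at the middle of the top edge.
- filter_mid (a point): Centre of the filter, 45 above its lower edge; same axes as the filter.
- clear_cover: Spare clear cover lens in a white frame, same size and origin as the filter, in another slot. Stays there.
- amber_cover: Spare amber cover lens in a yellow frame, same size and origin as the filter, in another slot. Stays there.
- floodlight: Yellow LED floodlight, 200 wide x 150 high head on a black tube stand, at the right of the bench, fixed. Origin: on the bench under the lit face; the white lit face looks along its own -x, level. Top of the head 290, bottom 140 above the bench; feet reach 85 in front of the face, 20 high.
- light_face (a point): Centre of the lit face, 215 above the bench; axes as the floodlight's: light shines along -x, y along the face's width, z up.
- grinder: Loose angle grinder, 360 long along its x, side handle at +y reaching 130 out, 75 high. Origin under its middle. Not to be disturbed.
- hammer: Loose hammer lying along its x; origin on the bench under its middle. Not to be disturbed.
- wire_brush: Loose wooden wire brush, 270 long along its x, 34 high; origin on the bench under its middle. Not to be disturbed.
- wrench: Loose wrench lying along its x; origin on the bench under its middle. Not to be disturbed.
- magnet: Loose red welding magnet, about 85 x 85 x 16, lying flat. Not to be disturbed.
- spray_can: Loose green spray can, 66 across, 190 high, standing; origin under its centre. Not to be disturbed.

How it is judged:
By the outcome, as a careful person would: the job done as asked, in the order asked, and still so for the second after the job is handed in, while the arm keeps its last pose, push and grip.
It also fails if it takes over 72 s, if anything falls off the work surface, if the arm or the gripper's body presses on something with over 40 N, if the wrist force passes 120 N, or if a joint passes its speed limit or range.

### The arm

A 7-joint arm with a two-finger parallel gripper is mounted at the origin on the work surface. World frame = base frame: x ahead of the robot, y to its left, z up, the work surface at z = 0. Lengths are in m, angles in rad, forces in N, time in s.
With the tool pointing down it reaches from about 0.4 to 0.85 m from the base axis. Payload 4.5 kg.
Tool frame: the origin (TCP) lies at the very end of the fingers, on their centre line; the grasp point (between the pads) lies 19 mm behind it (r.grip_point_offset is the distance from the TCP to the grasp point, in m); y points along the fingers, x is the direction in which the jaws open and shut, and the axes are right-handed (so a half turn about y gives the same grasp; the last joint's range is limited). The gripper opens to 88 mm and grips with 3 to 60 N. Pads are 18 mm wide; open, the fingers measure 123 mm over their backs; the gripper's body (75 mm by 187 mm) begins 45 mm behind the grasp point.
Start: joints at [-1.314, 0.689, -0.195, 1.565, 0.157, 0.902, -0.215], TCP at [0.138, 0.61, 0.203] pointing down, gripper open.
Joint ranges: [-3.01, 3.01], [-0.46, 2.08], [-1.47, 1.51], [0.13, 2.56], [-1, 4.14], [0.04, 2.09], [-2.66, 2.66]. Speed limits (rad/s): [2.57, 2.57, 3.14, 3.14, 3.14, 3.14, 3.14].

### API

Orientations are given as a unit quaternion [x, y, z, w].
In Python, from plant import get_state, snapshot, camera_params, job, r gives the robot as it stands.
- The arm moves only by the tool carry_out, never from a script. Its arguments are lists of equal length, an entry for each row: "offset": the shift along the world's x, y, z in m, a list of three; "twist": the turn about the world's z in degrees. In form: {"offset": [[tx, ty, tz], ...], "twist": [twist, ...]}. A call has 1 to 8 rows; each row shifts and turns the commanded pose from where the row before left it; what a row does not reach is not made up. A row lasts 1/8 s, in which the tool goes at most 62.5 mm and 10.7 degrees, less where a joint would pass 70% of its speed; a pose out of reach is approached as far as the arm can. A call with a gripper value outside its range is refused whole. "grip" is the finger opening in m, from 0 to 0.0881, set as the call begins (left out, the last holds). The fingers move at their own pace and stop on an object; "newtons" is the grip in N (left out, the last holds). Time passes only in rows, so rows that do not move let the fingers close. It gives the time, the measured TCP pose, the force and the opening at its end, in the units of the state.
- get_state(): the state, without advancing time (a new reading comes with each control period).
- snapshot(name): name is "side" or "top" or "wrist"; returns the picture (400x640x3 uint8, red, green, blue); there is no depth.
- camera_params(name): a dict with "camera_matrix" (3x3 intrinsics, pixels), "dist_coeffs" ([k1, k2, p1, p2, k3] as OpenCV has them; the pictures are not rectified), "eye" and "orientation" of the camera in the world. Camera axes: x right, y up, looking along -z (the intrinsics and any distortion apply to the point x, -y, -z); pixel columns grow to the right and rows downward; lengths in m; the calibration is good to about 2 mm. A picture is of the moment at which its call begins: read the wrist's pose just before it. camera_params takes no time and is no camera call; for the wrist camera it gives the pose at the moment of the call.
- job.finish_job(): hands the job in, once; it reports no verdict.
The state is a dict: "clock": time; "q": joint angles; "qd": joint speeds; "joint_torque": joint torques, N m; "tool_pos": TCP position; "eef_rot": TCP orientation; "contact_force": force on the tool from outside, world axes, zero at the start; "moment": the same for the moment, N m; "opening": opening from 0.0 (shut) to 1.0 (fully open).
Only numpy, scipy, OpenCV 4.12 (cv2) and the standard library are available. Lean on these libraries where they do the work, as an engineer would, in place of code of your own. Each camera call takes 0.05 s, during which the arm holds its last target. There are 200 camera calls.

## Working session

There is one attempt and no reset: what is moved stays moved. The work goes in short steps, Python scripts to look and compute and a tool call to move; the robot and the scene stay as the last step left them, time stands still between calls to the robot, and variables do not carry over. Pictures are saved under pics/ and viewed, about 8 in all and at most 12, crops included, and the job is handed in when it is done.

Besides the shell and the picture viewer there is one more tool, called after "Emit:" in YAML: its name, and indented under it one key for each argument. carry_out: Moves the arm, as the interface text tells. Its arguments: {"type":"object","properties":{"offset":{"type":"array"},"twist":{"type":"array"},"grip":{"type":"number"},"newtons":{"type":"number"}},"required":["offset","twist"]}

```bash
mkdir -p pics; ls; python3 - <<'E'
from plant import *
import cv2,numpy as np
s=get_state();print({k:np.round(v,3).tolist() for k,v in s.items()})
a=[]
for n in("side","top"):
    p=snapshot(n);cv2.imwrite(f"pics/{n}0.png",p[...,::-1]);c=camera_params(n);print(n,c)
print(camera_params("wrist"))
E
```

```text
pics
{'clock': 0.0, 'q': [-1.314, 0.69, -0.194, 1.566, 0.157, 0.903, -0.215], 'qd': [-0.001, -0.001, 0.0, -0.0, 0.001, -0.002, 0.001], 'joint_torque': [0.0, -52.758, -1.267, -15.343, -0.053, 0.007, 0.0], 'tool_pos': [0.138, 0.609, 0.202], 'eef_rot': [0.553, 0.441, -0.442, -0.552], 'contact_force': [-0.008, -0.606, 0.328], 'moment': [0.036, -0.005, 0.001], 'opening': 0.998}
side {'camera_matrix': array([[384.73964558,   0.        , 316.6209987 ],
       [  0.        , 384.73964558, 209.50171442],
       [  0.        ,   0.        ,   1.        ]]), 'dist_coeffs': array([-0.0238062,  0.       ,  0.       ,  0.       ,  0.       ]), 'eye': array([ 0.48753293, -0.33807331,  1.33966928]), 'orientation': array([ 0.16704663, -0.01532913, -0.06878384,  0.98342729])}
top {'camera_matrix': array([[387.54073707,   0.        , 320.4924089 ],
       [  0.        , 387.54073707, 205.41268031],
       [  0.        ,   0.        ,   1.        ]]), 'dist_coeffs': array([-0.07274746,  0.        ,  0.        ,  0.        ,  0.        ]), 'eye': array([0.30496791, 0.05325524, 1.6251012 ]), 'orientation': array([ 0.05922557, -0.05006772, -0.69901808,  0.71088626])}
{'camera_matrix': array([[328.66351809,   0.        , 320.5223161 ],
       [  0.        , 328.66351809, 205.84606183],
       [  0.        ,   0.        ,   1.        ]]), 'dist_coeffs': array([-0.06964285,  0.        ,  0.        ,  0.        ,  0.        ]), 'eye': array([0.07110841, 0.62401439, 0.38539337]), 'orientation': array([-0.10579704, -0.08322737,  0.6184441 ,  0.77421385])}
```

View pics/top0.png

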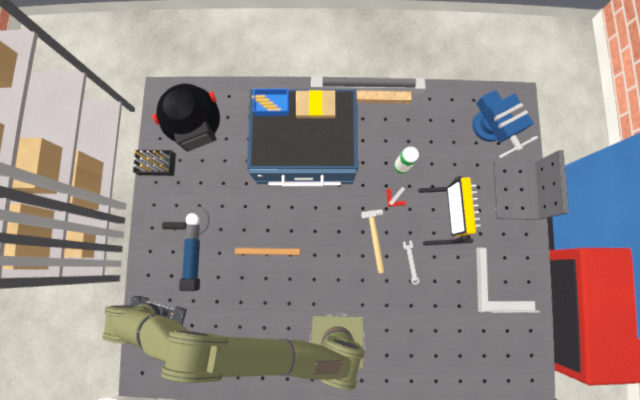

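View pics/side0.png

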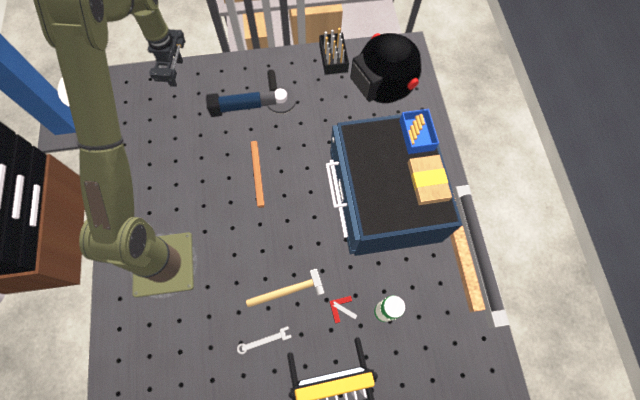

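The top view shows the chest at about (250-357, 90-185) with its handle at (304,182). The floodlight's lit face is at about (457,208), facing left. The side view shows the same layout from the right. I'll zoom in to get pixel positions.

```bash
cat >h.py <<'E'
import numpy as np,cv2
from plant import *
from scipy.spatial.transform import Rotation as R
def ray(n,uv,c=None):
    c=c or camera_params(n)
    p=cv2.undistortPoints(np.array(uv,float).reshape(-1,1,2),c["camera_matrix"],c["dist_coeffs"])[:,0]
    d=np.c_[p[:,0],-p[:,1],-np.ones(len(p))]
    return np.array(c["eye"]),R.from_quat(c["orientation"]).apply(d)
def atz(n,uv,z,c=None):
    e,d=ray(n,uv,c); return e+d*((np.broadcast_to(z,len(d))-e[2])/d[:,2])[:,None]
def px(n,P,c=None):
    c=c or camera_params(n)
    q=R.from_quat(c["orientation"]).inv().apply(np.atleast_2d(P)-c["eye"])*[1,-1,-1]
    return cv2.projectPoints(q,np.zeros(3),np.zeros(3),c["camera_matrix"],c["dist_coeffs"])[0][:,0]
def yaw():  # direction of the jaw axis (tool x) in world, deg; tilt of tool y from down
    m=R.from_quat(get_state()["eef_rot"]).as_matrix(); return np.degrees(np.arctan2(m[1,0],m[0,0])),m[:,1]
E
python3 - <<'E'
from h import *
a=cv2.imread("pics/top0.png")[85:280,240:490];cv2.imwrite("pics/topc.png",cv2.resize(a,None,fx=3,fy=3,interpolation=cv2.INTER_CUBIC))
print(yaw())
E
```

```text
(np.float64(77.24023088273779), array([-2.58277021e-04, -1.61517977e-03, -9.99998662e-01]))
```

View pics/topc.png

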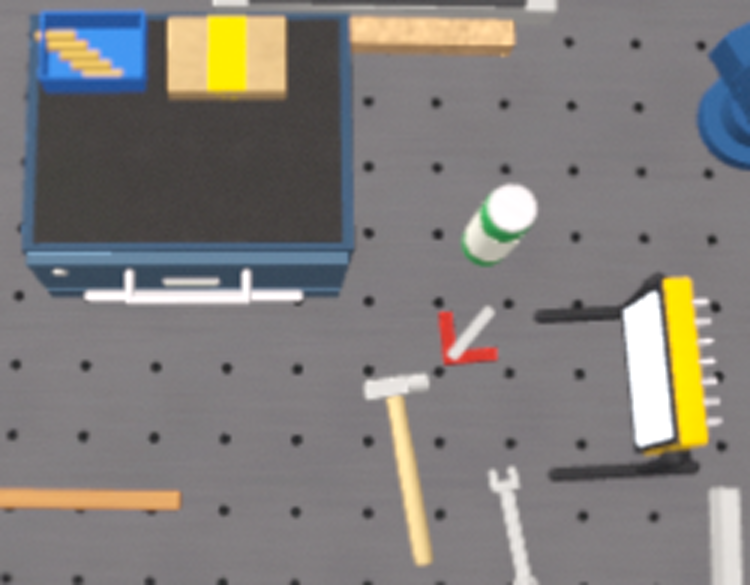

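The crop shows the handle bar from (88,296) to (301,296). The lit face's top edge runs (657,290)-(675,444), its bottom edge (623,312)-(637,447), and the feet tips are at (538,317) and (552,475).

```bash
python3 - <<'E'
from h import *
f=lambda l:(np.array(l,float)+.5)/3-.5+[240,85]
def show(n,l,z): 
    P=atz("top",f(l),z); d=P[1]-P[0]; print(n,P.round(3).tolist(),"mid",P.mean(0).round(3),"len",np.linalg.norm(d).round(3),"dir",np.degrees(np.arctan2(d[1],d[0])).round(1));return P
show("handle",[(86,296),(302,296)],.172)
show("chest front top",[(24,249),(352,249)],.207)
show("face top",[(657,290),(675,444)],.283)
show("face bot",[(623,312),(637,447)],.147)
show("feet tips",[(538,317),(552,475)],.01)
show("head top outer",[(665,280),(681,452)],.29)
show("hammer head",[(366,388),(428,382)],.02);show("spray",[(511,210),(511,210)],.19);show("brush",[(0,498),(180,500)],.034)
show("magnet",[(443,315),(495,355)],.016)
E
```

```text
handle [[0.614, 0.276, 0.172], [0.618, -0.0, 0.172]] mid [0.616 0.138 0.172] len 0.276 dir -89.1
chest front top [[0.666, 0.352, 0.207], [0.672, -0.061, 0.207]] mid [0.669 0.145 0.207] len 0.413 dir -89.2
face top [[0.609, -0.418, 0.283], [0.426, -0.432, 0.283]] mid [ 0.517 -0.425  0.283] len 0.183 dir -175.5
face bot [[0.609, -0.419, 0.147], [0.434, -0.432, 0.147]] mid [ 0.522 -0.426  0.147] len 0.176 dir -175.9
feet tips [[0.628, -0.341, 0.01], [0.405, -0.356, 0.01]] mid [ 0.517 -0.349  0.01 ] len 0.224 dir -176.2
head top outer [[0.619, -0.425, 0.29], [0.416, -0.436, 0.29]] mid [ 0.518 -0.431  0.29 ] len 0.204 dir -176.9
hammer head [[0.522, -0.096, 0.02], [0.531, -0.183, 0.02]] mid [ 0.526 -0.139  0.02 ] len 0.087 dir -83.5
spray [[0.731, -0.266, 0.19], [0.731, -0.266, 0.19]] mid [ 0.731 -0.266  0.19 ] len 0.0 dir 0.0
brush [[0.36, 0.405, 0.034], [0.362, 0.158, 0.034]] mid [0.361 0.281 0.034] len 0.247 dir -89.5
magnet [[0.628, -0.205, 0.016], [0.572, -0.278, 0.016]] mid [ 0.6   -0.241  0.016] len 0.092 dir -127.6
```

Emit:
carry_out:
  offset:
    - [0.02,-0.03,0.012]
    - [0.025,-0.03,0.012]
    - [0.025,-0.03,0.012]
    - [0.025,-0.03,0.012]
    - [0.025,-0.03,0.012]
    - [0.025,-0.03,0.012]
    - [0.025,-0.03,0.012]
    - [0.025,-0.03,0.012]
  twist: [-4.8,-4.8,-4.8,-4.8,-4.8,-4.8,-4.8,-4.8]

```text
clock: 1.1
tool_pos: [0.3336, 0.3683, 0.2987]
eef_rot: [0.667, 0.234, -0.234, -0.667]
contact_force: [0.3, 0.3, 0.7]
opening: 1.003
```

Emit:
carry_out:
  offset:
    - [0.025,-0.03,0.0]
    - [0.025,-0.03,0.0]
    - [0.025,-0.03,0.0]
    - [0.025,-0.03,0.0]
    - [0.025,-0.03,0.0]
    - [0.025,-0.03,0.0]
    - [0.025,-0.03,0.0]
    - [0.025,-0.02,0.0]
  twist: [-4.8,-4.8,-4.8,-4.8,-4.8,-4.8,-4.8,-4.4]

```text
clock: 2.1
tool_pos: [0.5335, 0.1377, 0.2983]
eef_rot: [0.707, 0.003, -0.004, -0.707]
contact_force: [0.4, -0.2, 0.4]
opening: 0.995
```

```bash
python3 - <<'E'
from h import *
s=get_state();print(s["clock"],np.round(s["tool_pos"],3),yaw())
c=camera_params("wrist");cv2.imwrite("pics/w1.png",snapshot("wrist")[...,::-1])
import json;json.dump({k:np.array(v).tolist() for k,v in c.items()},open("w1.json","w"))
E
```

```text
2.1 [0.534 0.138 0.298] (np.float64(0.5997006661480282), array([-7.37610788e-04, -7.03884215e-04, -9.99999480e-01]))
```

View pics/w1.png

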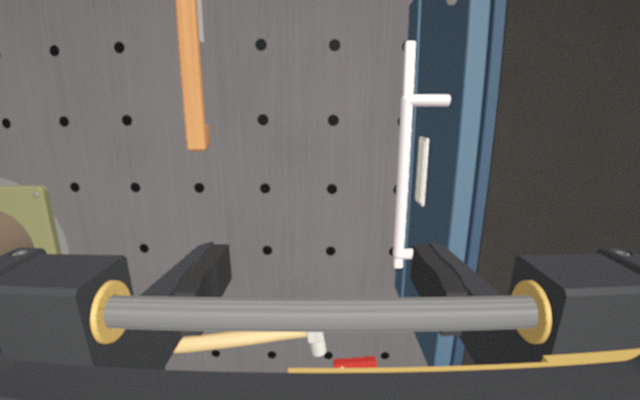

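The wrist view shows the handle bar from (411,42) to (399,267), its brackets at rows 100 and 253, and the chest's front edge to the right of it.

```bash
python3 - <<'E'
from h import *
import json;c=json.load(open("w1.json"))
for n,l,z in (("bar",[(411,42),(399,267)],.172),("brackets",[(410,100),(402,253)],.172),("panel top front edge",[(473,0),(434,350)],.203),("chest front top",[(505,0),(456,360)],.207),("panel rear?",[(489,0),(446,360)],.203)):
    P=atz("wrist",l,z,c);d=P[1]-P[0];print(n,P.round(3).tolist(),P.mean(0).round(3),np.linalg.norm(d).round(3),np.degrees(np.arctan2(d[0],-d[1])).round(2))
E
```

```text
Traceback (most recent call last):
  File "h.py", line 10, in atz
    e,d=ray(n,uv,c); return e+d*((np.broadcast_to(z,len(d))-e[2])/d[:,2])[:,None]
        ~~~^^^^^^^^
  File "h.py", line 6, in ray
    p=cv2.undistortPoints(np.array(uv,float).reshape(-1,1,2),c["camera_matrix"],c["dist_coeffs"])[:,0]
      ~~~~~~~~~~~~~~~~~~~^^^^^^^^^^^^^^^^^^^^^^^^^^^^^^^^^^^^^^^^^^^^^^^^^^^^^^^^^^^^^^^^^^^^^^^^
cv2.error: OpenCV(4.12.0) :-1: error: (-5:Bad argument) in function 'undistortPoints'
> Overload resolution failed:
>  - cameraMatrix is not a numpy array, neither a scalar
>  - Expected Ptr<cv::UMat> for argument 'cameraMatrix'
```

```bash
python3 - <<'E'
from h import *
import json;c={k:np.array(v) for k,v in json.load(open("w1.json")).items()}
for n,l,z in (("bar",[(411,42),(399,267)],.172),("brackets",[(410,100),(402,253)],.172),("panel top front edge",[(473,0),(434,350)],.203),("chest front top",[(505,0),(456,360)],.207),("panel rear?",[(489,0),(446,360)],.203)):
    P=atz("wrist",l,z,c);d=P[1]-P[0];print(n,P.round(3).tolist(),P.mean(0).round(3),np.linalg.norm(d).round(3),np.degrees(np.arctan2(d[0],-d[1])).round(2))
E
```

```text
bar [[0.611, 0.27, 0.172], [0.615, 0.055, 0.172]] [0.613 0.162 0.172] 0.215 1.14
brackets [[0.614, 0.221, 0.172], [0.617, 0.071, 0.172]] [0.615 0.146 0.172] 0.15 1.43
panel top front edge [[0.651, 0.297, 0.203], [0.652, -0.024, 0.203]] [0.651 0.136 0.203] 0.321 0.17
chest front top [[0.675, 0.297, 0.207], [0.675, -0.034, 0.207]] [0.675 0.131 0.207] 0.331 0.01
panel rear? [[0.664, 0.297, 0.203], [0.666, -0.037, 0.203]] [0.665 0.13  0.203] 0.334 0.41
```

Emit:
carry_out:
  offset:
    - [0.028,0.003,0.0]
    - [0.027,0.003,0.0]
    - [0.027,0.002,0.0]
    - [0,0,-0.03]
    - [0,0,-0.03]
    - [0,0,-0.02]
    - [0,0,0]
    - [0,0,0]
  twist: [0,0,0,0,0,0,0,0]
  grip: 0.025

```text
clock: 3.15
tool_pos: [0.6155, 0.1477, 0.2193]
eef_rot: [-0.707, -0.006, 0.005, 0.707]
contact_force: [-1.1, -0.6, 0.5]
opening: 0.282
```

Emit:
carry_out:
  offset:
    - [0,0,-0.02]
    - [0,0,-0.02]
    - [0,0,-0.012]
    - [0,0,-0.01]
    - [0,0,0]
  twist: [0,0,0,0,0]

```text
clock: 3.78
tool_pos: [0.6149, 0.1476, 0.1563]
eef_rot: [0.707, 0.005, -0.005, -0.707]
contact_force: [-0.7, -0.5, 0.1]
opening: 0.284
```

```bash
python3 - <<'E'
from h import *
s=get_state();print(s["clock"],np.round(s["tool_pos"],3),yaw(),s["opening"],s["contact_force"])
a=snapshot("side")[130:280,270:400];cv2.imwrite("pics/s1.png",cv2.resize(a,None,fx=4,fy=4,interpolation=cv2.INTER_CUBIC)[...,::-1])
E
```

```text
3.775 [0.615 0.148 0.156] (np.float64(0.8345326932605652), array([-4.66435748e-04, -7.63726190e-05, -9.99999888e-01])) 0.28375317426944885 [-0.70251001 -0.48352536  0.10594583]
```

View pics/s1.png

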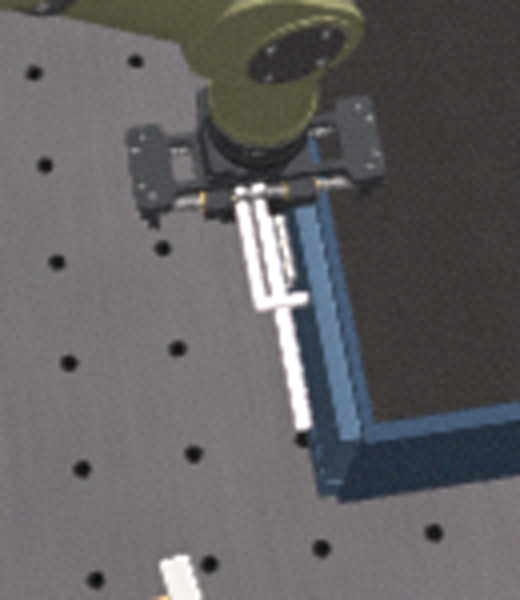

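The side crop shows two handles: the short upper bar at (250,190)-(265,305) with the fingers straddling it, and the shallow drawer's long bar below. I'll grip and pull.

Emit:
carry_out:
  offset:
    - [0,0,0]
    - [0,0,0]
    - [0,0,0]
    - [-0.01,0,0]
    - [-0.02,0,0]
    - [-0.025,-0.001,0]
    - [-0.025,0,0]
    - [-0.025,0,0]
  twist: [0,0,0,0,0,0,0,0]
  grip: 0.0
  newtons: 25

```text
clock: 4.82
tool_pos: [0.5085, 0.1465, 0.1567]
eef_rot: [-0.707, -0.005, 0.005, 0.707]
contact_force: [-0.1, -0.9, 0.6]
opening: 0.006
```

Emit:
carry_out:
  offset:
    - [-0.025,-0.001,0]
    - [-0.02,0,0]
    - [-0.015,0,0]
    - [-0.01,0,0]
    - [-0.005,0,0]
    - [-0.004,0,0]
    - [-0.003,0,0]
    - [0,0,0]
  twist: [0,0,0,0,0,0,0,0]

```text
clock: 5.82
tool_pos: [0.4281, 0.1456, 0.1565]
eef_rot: [0.707, 0.005, -0.005, -0.707]
contact_force: [0.4, -0.5, 0.4]
opening: 0.004
```

Opening of 0.004 means the fingers shut on nothing. I'll look.

```bash
python3 - <<'E'
from h import *
s=get_state();print(s["clock"],np.round(s["tool_pos"],3))
c=camera_params("wrist");w=snapshot("wrist");t=snapshot("top");S=snapshot("side")
t2=cv2.resize(t[120:220,230:390],None,fx=2.5,fy=2.5,interpolation=cv2.INTER_CUBIC)
s2=cv2.resize(S[130:255,250:450],None,fx=2,fy=2,interpolation=cv2.INTER_CUBIC)
o=np.zeros((570,800,3),np.uint8);o[:320,:512]=cv2.resize(w,(512,320));o[320:570,:400]=t2;o[320:570,400:]=s2
cv2.imwrite("pics/m1.png",o[...,::-1])
E
```

```text
5.825 [0.428 0.146 0.157]
```

View pics/m1.png

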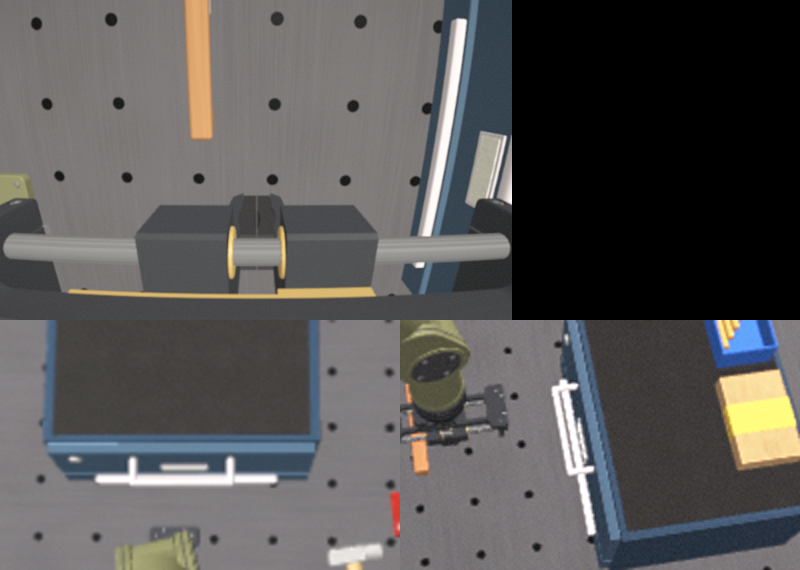

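The drawer is still shut (handle intact in all views), so the fingers missed the bar. I'll triangulate the bar from all the views.

```bash
python3 - <<'E'
from h import *
import json;c1={k:np.array(v) for k,v in json.load(open("w1.json")).items()}
top=[(132/2.5+230,482/2.5-320/2.5+120),(231/2.5+230,482/2.5-320/2.5+120)]
side=[((557-400)/2+250,(385-320)/2+130),((573-400)/2+250,(472-320)/2+130)]
wr=[(410,100),(402,253)]
print(top,side)
for k in (0,1):
    rs=[ray("top",[top[k]]),ray("side",[side[k]]),ray("wrist",[wr[k]],c1)]
    for sel in ((0,1),(1,2),(0,2),(0,1,2)):
        A=0;b=0
        for i in sel:
            e,d=rs[i];d=d[0]/np.linalg.norm(d[0]);M=np.eye(3)-np.outer(d,d);A=A+M;b=b+M@e
        print(k,sel,np.linalg.solve(A,b).round(3))
for n,P in (("top",top),("side",side)): print(n,atz(n,P,.172).round(3))
# expected pixels of gripped position in s1
print("tip px in s1",(px("side",[[.615,.148,.156],[.615,.148,.175]])-[270,130])*4)
print("tip px in w1",px("wrist",[[.615,.148,.172]],c1))
E
```

```text
[(282.8, 184.8), (322.4, 184.8)] [(328.5, 162.5), (336.5, 206.0)]
0 (0, 1) [0.611 0.22  0.181]
0 (1, 2) [0.613 0.221 0.181]
0 (0, 2) [0.605 0.218 0.199]
0 (0, 1, 2) [0.611 0.22  0.181]
1 (0, 1) [0.616 0.069 0.167]
1 (1, 2) [0.618 0.07  0.17 ]
1 (0, 2) [0.615 0.069 0.168]
1 (0, 1, 2) [0.616 0.069 0.169]
top [[0.609 0.22  0.172]
 [0.611 0.068 0.172]]
side [[0.616 0.226 0.172]
 [0.619 0.069 0.172]]
tip px in s1 [[245.83271485 222.57353722]
 [246.83883789 213.57750837]]
tip px in w1 [[405.81110012 178.4903492 ]]
```

```bash
python3 - <<'E'
from h import *
a=cv2.imread("pics/w1.png")[20:280,340:540];b=cv2.imread("pics/side0.png")[150:250,310:380]
o=np.zeros((520,800,3),np.uint8);o[:,:400]=cv2.resize(a,(400,520));o[:520,420:784]=cv2.resize(b,(364,520),interpolation=cv2.INTER_CUBIC)
cv2.imwrite("pics/m2.png",o)
E
```

```text
(no output)
```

View pics/m2.png

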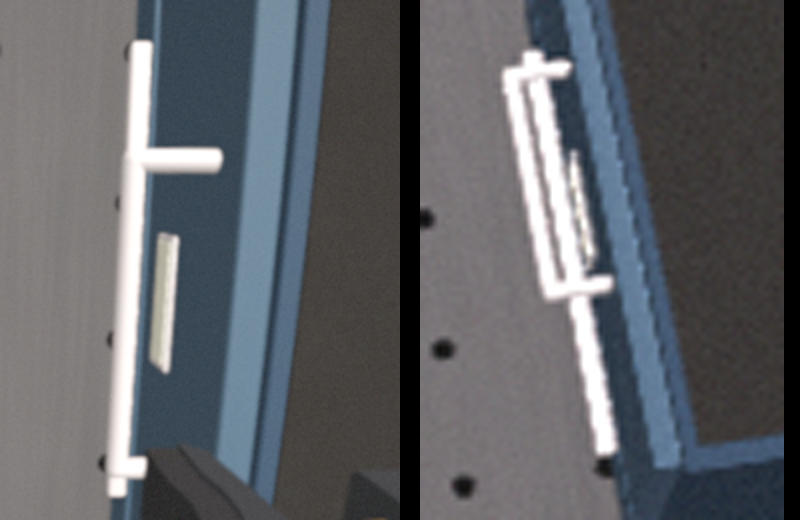

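```bash
python3 - <<'E'
from h import *
S=snapshot("side")[...,::-1]
def mk(img,sc,o,t):
    img=img.copy()
    pts=[[t[0]+dx,t[1]+dy,t[2]+dz] for dz in(0,.019,.064) for dx,dy in((0,0),)]+[[t[0]+sx*.0935,t[1]+sy*.0375,t[2]+.064] for sx in(-1,1) for sy in(-1,1)]
    for i,p in enumerate((px("side",pts)-o+.5)*sc): cv2.circle(img,tuple(int(v) for v in p),3,[(0,0,255),(0,255,255),(255,255,0)][i] if i<3 else (255,0,255),-1)
    return img
a=mk(cv2.imread("pics/s1.png")[:400,:400],4,[270,130],[.615,.148,.156])
o=np.array([210,130]);b=mk(cv2.resize(S[130:230,210:310],None,fx=4,fy=4,interpolation=cv2.INTER_CUBIC),4,o,get_state()["tool_pos"])
cv2.imwrite("pics/m3.png",np.hstack([a,b]))
E
```

```text
(no output)
```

View pics/m3.png

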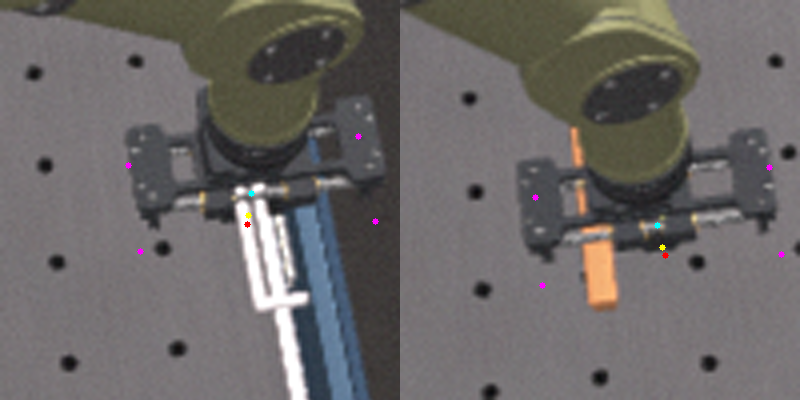

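The fingers straddled the bar but slipped off, probably because only the tips engaged. I'll go back in deeper and close before moving.

Emit:
carry_out:
  offset:
    - [0,0,0.03]
    - [0,0,0.03]
    - [0.04,0,0.03]
    - [0.05,0,0]
    - [0.05,0,0]
    - [0.046,0.001,0]
    - [0,0,-0.03]
    - [0,0,-0.03]
  twist: [0,0,0,0,0,0,0,0]
  grip: 0.027

```text
clock: 7.02
tool_pos: [0.6147, 0.1464, 0.1855]
eef_rot: [-0.707, -0.005, 0.005, 0.707]
contact_force: [-1.2, 1.0, 0.4]
opening: 0.308
```

Emit:
carry_out:
  offset:
    - [0,0,-0.015]
    - [0,0,-0.012]
    - [0,0,-0.006]
    - [0,0,-0.004]
    - [0,0,0]
  twist: [0,0,0,0,0]

```text
clock: 7.65
tool_pos: [0.6143, 0.1467, 0.1499]
eef_rot: [-0.707, -0.005, 0.005, 0.707]
contact_force: [-0.3, -0.4, 0.3]
opening: 0.306
```

Emit:
carry_out:
  offset:
    - [0,0,0]
    - [0,0,0]
    - [0,0,0]
    - [0,0,0]
    - [0,0,0]
  twist: [0,0,0,0,0]
  grip: 0.0
  newtons: 15

```text
clock: 8.28
tool_pos: [0.6141, 0.1466, 0.1495]
eef_rot: [0.707, 0.005, -0.005, -0.707]
contact_force: [-0.1, 0.3, 0.1]
opening: 0.004
```

```bash
python3 - <<'E'
from h import *
t=get_state()["tool_pos"];cw=camera_params("wrist");w=snapshot("wrist")[...,::-1].copy();S=snapshot("side")[...,::-1]
print(px("wrist",[t],cw),cw["eye"],t)
for p,c in(([.615,.146,.172],(0,255,0)),([.6135,.22,.172],(0,255,0)),(t,(0,0,255))):
    cv2.circle(w,tuple(int(v) for v in px("wrist",[p],cw)[0]),3,c,-1)
a=S[150:230,290:370].copy();a=cv2.resize(a,None,fx=5,fy=5,interpolation=cv2.INTER_CUBIC)
for p,c in(([.615,.07,.172],(0,255,0)),([.6135,.22,.172],(0,255,0)),(t,(0,0,255))):
    cv2.circle(a,tuple(int(v) for v in (px("side",[p])[0]-[290,150]+.5)*5),3,c,-1)
cv2.imwrite("pics/m4.png",np.hstack([w[:,180:580],a]))
E
```

```text
[[321.00280792 233.768739  ]] [0.61277342 0.21459748 0.33315302] [0.61407779 0.14657645 0.14953837]
```

View pics/m4.png

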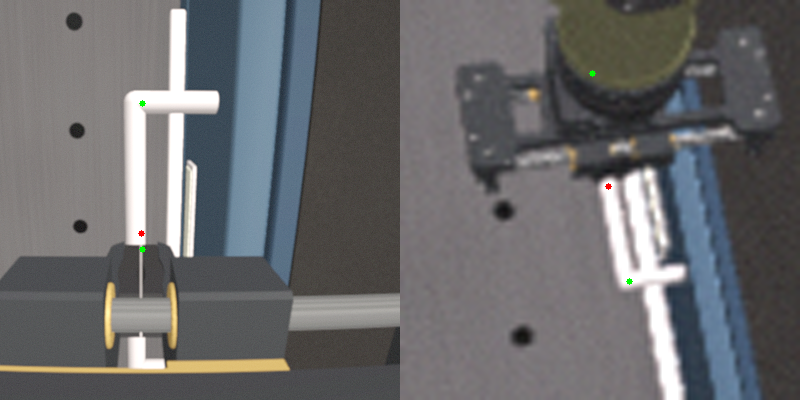

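The fingertips lie on top of the bar (tip at row ~245 in the wrist view, where the stated TCP projects to row 234). So the tips are really higher than the reported TCP. I'll check the offset.

```bash
python3 - <<'E'
from h import *
print({k:getattr(r,k) for k in dir(r) if not k.startswith("_") and not callable(getattr(r,k))}, [k for k in dir(r) if not k.startswith("_")])
cw=camera_params("wrist");t=np.array(get_state()["tool_pos"])
for dz in(0,.01,.019,.03,.04): print(dz,px("wrist",[t+[0,0,dz],t+[0,.009,dz]],cw).round(0).tolist())
s=get_state();print(s["contact_force"],s["opening"])
E
```

```text
{'grip_point_offset': 0.0187} ['Unreachable', 'grip_point_offset']
0 [[321.0, 234.0], [321.0, 219.0]]
0.01 [[321.0, 240.0], [321.0, 225.0]]
0.019 [[321.0, 246.0], [321.0, 230.0]]
0.03 [[321.0, 254.0], [321.0, 238.0]]
0.04 [[321.0, 263.0], [321.0, 245.0]]
[-0.0826165   0.05673166 -1.09245727] 0.007307621831603018
```

Emit:
carry_out:
  offset:
    - [0,0,-0.002]
    - [0,0,0]
  twist: [0,0]

```text
clock: 8.62
tool_pos: [0.6139, 0.1466, 0.1473]
eef_rot: [0.707, 0.005, -0.005, -0.707]
contact_force: [-0.3, 0.7, 0.2]
opening: 0.005
```

Emit:
carry_out:
  offset:
    - [0,0,-0.002]
    - [0,0,0]
  twist: [0,0]

```text
clock: 8.88
tool_pos: [0.6139, 0.1466, 0.1453]
eef_rot: [0.707, 0.005, -0.005, -0.707]
contact_force: [-0.1, 0.6, 0.3]
opening: 0.007
```

Emit:
carry_out:
  offset:
    - [0,0,-0.002]
    - [0,0,0]
  twist: [0,0]

```text
clock: 9.12
tool_pos: [0.614, 0.1466, 0.1434]
eef_rot: [0.707, 0.005, -0.005, -0.707]
contact_force: [-0.2, -0.0, -0.3]
opening: 0.005
```

Emit:
carry_out:
  offset:
    - [0,0,-0.002]
    - [0,0,0]
  twist: [0,0]

```text
clock: 9.38
tool_pos: [0.6141, 0.1466, 0.1414]
eef_rot: [-0.707, -0.005, 0.005, 0.707]
contact_force: [-0.1, -0.3, 0.3]
opening: 0.003
```

Emit:
carry_out:
  offset:
    - [0,0,-0.002]
    - [0,0,0]
  twist: [0,0]

```text
clock: 9.62
tool_pos: [0.6142, 0.1466, 0.1411]
eef_rot: [-0.707, -0.005, 0.005, 0.707]
contact_force: [-2.4, -0.3, 9.7]
opening: 0.003
```

```bash
python3 - <<'E'
from h import *
s=get_state();print(s["contact_force"],s["moment"],s["tool_pos"])
E
```

```text
[-2.35363428 -0.2784015   9.65571975] [-0.18929648  0.73512813 -0.00278886] [0.6142134  0.14659447 0.1410698 ]
```

The moment puts this contact at the fingertips on top of the bar, not at the body over the chest. So the real fingertips are about 36 mm above the reported TCP, which fits the images. I'll regrip 24 mm deeper and watch the force.

Emit:
carry_out:
  offset:
    - [0,0,0.014]
    - [0,0,0]
    - [0,0,0]
    - [0,0,0]
    - [0,0,0]
  twist: [0,0,0,0,0]
  grip: 0.026

```text
clock: 10.25
tool_pos: [0.6138, 0.1466, 0.1531]
eef_rot: [0.707, 0.005, -0.005, -0.707]
contact_force: [-0.3, 0.0, -0.4]
opening: 0.294
```

Emit:
carry_out:
  offset:
    - [0,0,-0.01]
    - [0,0,-0.007]
    - [0,0,0]
  twist: [0,0,0]

```text
clock: 10.62
tool_pos: [0.6133, 0.1464, 0.1355]
eef_rot: [0.707, 0.004, -0.006, -0.707]
contact_force: [-0.5, -0.5, -0.4]
opening: 0.296
```

Emit:
carry_out:
  offset:
    - [0,0,-0.007]
    - [0,0,-0.007]
    - [0,0,0]
  twist: [0,0,0]

```text
clock: 11.0
tool_pos: [0.6135, 0.1465, 0.1218]
eef_rot: [0.707, 0.005, -0.006, -0.707]
contact_force: [0.7, 0.2, -0.4]
opening: 0.295
```

Emit:
carry_out:
  offset:
    - [0,0,-0.005]
    - [0,0,0]
    - [0,0,0]
    - [0,0,0]
    - [0,0,0]
  twist: [0,0,0,0,0]
  grip: 0.0
  newtons: 25

```text
clock: 11.62
tool_pos: [0.6112, 0.1465, 0.1169]
eef_rot: [0.707, 0.003, -0.007, -0.707]
contact_force: [-5.5, -1.5, 1.8]
opening: 0.093
```

Gripped (opening about 8-10 mm). Pulling.

Emit:
carry_out:
  offset:
    - [-0.01,0,0]
    - [-0.02,0,0]
    - [-0.025,0,0]
    - [-0.025,-0.001,0]
    - [-0.025,0,0]
    - [-0.025,0,0]
    - [-0.02,-0.001,0]
    - [-0.015,0,0]
  twist: [0,0,0,0,0,0,0,0]

```text
clock: 12.62
tool_pos: [0.4491, 0.1437, 0.117]
eef_rot: [0.707, 0.005, -0.004, -0.707]
contact_force: [4.7, -2.9, -16.0]
opening: 0.098
```

Emit:
carry_out:
  offset:
    - [-0.01,0,0]
    - [-0.008,0,0]
    - [-0.004,0,0]
    - [-0.004,0,0]
    - [0,0,0]
  twist: [0,0,0,0,0]

```text
clock: 13.25
tool_pos: [0.4222, 0.1432, 0.117]
eef_rot: [0.708, 0.004, -0.005, -0.706]
contact_force: [1.8, -5.7, -17.5]
opening: 0.096
```

Emit:
carry_out:
  offset:
    - [-0.003,0,0]
    - [-0.002,0,0]
    - [0,0,0]
  twist: [0,0,0]

```text
clock: 13.62
tool_pos: [0.4217, 0.1433, 0.1171]
eef_rot: [0.708, 0.006, -0.002, -0.707]
contact_force: [9.2, -5.9, -25.6]
opening: 0.097
```

The drawer is at its stop. Now I'll release, lift, turn the jaws to lie along y and look.

Emit:
carry_out:
  offset:
    - [0.001,0,0]
    - [0,0,0]
    - [0,0,0]
    - [0,0,0.01]
    - [0,0,0.03]
    - [0,0,0.04]
    - [0,0,0.04]
    - [0.005,-0.01,0.04]
  twist: [0,0,0,0,0,0,0,-9]
  grip: 0.03

```text
clock: 14.62
tool_pos: [0.4234, 0.1351, 0.2797]
eef_rot: [-0.705, 0.051, -0.051, 0.706]
contact_force: [1.0, 0.3, -0.7]
opening: 0.342
```

Emit:
carry_out:
  offset:
    - [0.005,-0.01,0.01]
    - [0.005,-0.01,0]
    - [0.005,-0.01,0]
    - [0.005,-0.01,0]
    - [0.005,-0.01,0]
    - [0.003,-0.01,0]
    - [0,0,0]
    - [0,0,0]
  twist: [-10,-10,-10,-10,-10,-10,-10,-10]

```text
clock: 15.62
tool_pos: [0.4517, 0.0747, 0.2882]
eef_rot: [-0.506, 0.494, -0.493, 0.507]
contact_force: [-0.2, -0.7, -0.1]
opening: 0.339
```

```bash
python3 - <<'E'
from h import *
s=get_state();print(s["clock"],np.round(s["tool_pos"],3),yaw(),s["opening"],np.round(s["q"],2))
c=camera_params("wrist");w=snapshot("wrist")[...,::-1];t=snapshot("top")[...,::-1]
import pickle;pickle.dump((c,w,t),open("v2.pkl","wb"))
o=np.zeros((600,640,3),np.uint8);o[:400]=w;o[400:,:]=cv2.resize(t[130:210,230:390],(400,200)).copy() if 0 else np.pad(cv2.resize(t[130:210,230:390],(400,200),interpolation=cv2.INTER_CUBIC),((0,0),(0,240),(0,0)))
cv2.imwrite("pics/m5.png",o)
E
```

```text
15.625 [0.452 0.075 0.288] (np.float64(-88.50110917330808), array([ 1.18541854e-04,  1.26501227e-03, -9.99999193e-01])) 0.33913846063252207 [-0.75  0.43  0.73  1.95 -0.37  0.89 -1.37]
```

View pics/m5.png

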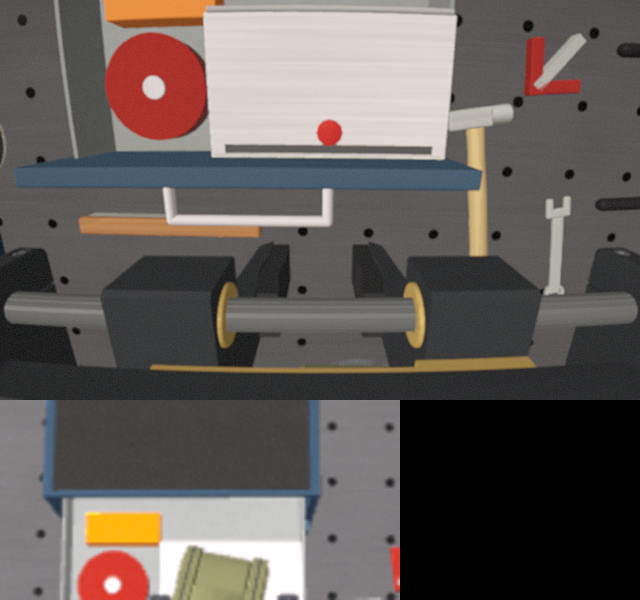

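The wrist view shows the drawer out, the flap shut with corners (205,12), (456,12), (212,155) and (446,157), and the red knob at (329,132).

```bash
python3 - <<'E'
from h import *
import pickle;c,w,t=pickle.load(open("v2.pkl","rb"))
h=cv2.cvtColor(w,cv2.COLOR_BGR2HSV);m=((h[...,0]<8)|(h[...,0]>172))&(h[...,1]>150)&(h[...,2]>90)
n,l,st,ce=cv2.connectedComponentsWithStats(m[100:165,300:360].astype(np.uint8));k=1+st[1:,4].argmax();kp=ce[k]+[300,100];print(kp,st[k])
print("knob",atz("wrist",[kp],.190,c).round(4))
P=atz("wrist",[(212,155),(446,157),(205,12),(456,12)],.167,c);print(P.round(4),P.mean(0).round(3))
B=atz("wrist",[(171,220),(328,222)],.172,c);print("bar",B.round(4))
F=atz("wrist",[(16,187),(481,189)],.15,c);print("panel front low?",F.round(3))
E
```

```text
[328.98876404 132.3752809 ] [ 18  21  23  25 445]
knob [[0.5061 0.0687 0.19  ]]
[[ 0.482   0.1763  0.167 ]
 [ 0.486  -0.042   0.167 ]
 [ 0.6046  0.177   0.167 ]
 [ 0.6106 -0.0374  0.167 ]] [0.546 0.068 0.167]
bar [[0.4188 0.2191 0.172 ]
 [0.421  0.0665 0.172 ]]
panel front low? [[ 0.443  0.401  0.15 ]
 [ 0.453 -0.089  0.15 ]]
```

Emit:
carry_out:
  offset:
    - [0.027,-0.003,-0.02]
    - [0.027,-0.003,-0.03]
    - [0,0,-0.03]
    - [0,0,-0.03]
    - [0,0,-0.02]
    - [0,0,-0.01]
    - [0,0,0]
    - [0,0,0]
  twist: [-0.5,0,0,0,0,0,0,0]
  grip: 0.044

```text
clock: 16.73
tool_pos: [0.5067, 0.0687, 0.1484]
eef_rot: [-0.506, 0.494, -0.494, 0.506]
contact_force: [0.8, 0.2, -0.1]
opening: 0.5
```

Emit:
carry_out:
  offset:
    - [0,0,-0.008]
    - [0,0,0]
    - [0,0,0]
    - [0,0,0]
    - [0,0,0]
  twist: [0,0,0,0,0]
  grip: 0.0
  newtons: 12

```text
clock: 17.35
tool_pos: [0.5059, 0.0691, 0.1395]
eef_rot: [-0.506, 0.494, -0.494, 0.506]
contact_force: [-1.1, 2.3, -0.7]
opening: 0.238
```

```bash
python3 - <<'E'
from h import *
s=get_state();print(s["clock"],np.round(s["tool_pos"],4),s["contact_force"])
f=np.radians(13.5+np.arange(0,106,7.5));R_=.1028
x=-R_*np.cos(f);z=R_*np.sin(f);print(np.c_[np.diff(x),np.diff(z)].round(4).tolist())
E
```

```text
17.35 [0.5059 0.0691 0.1395] [-1.13721937  2.32092954 -0.72254193]
[[0.004, 0.0128], [0.0056, 0.0122], [0.0072, 0.0114], [0.0086, 0.0103], [0.0099, 0.0091], [0.011, 0.0078], [0.0119, 0.0063], [0.0126, 0.0047], [0.0131, 0.003], [0.0134, 0.0012], [0.0134, -0.0005], [0.0133, -0.0023], [0.0128, -0.004], [0.0122, -0.0056]]
```

Gripped the knob (0.238 × 88 ≈ 21 mm). I'll follow the arc.

Emit:
carry_out:
  offset:
    - [0.004,0,0.013]
    - [0.0055,0,0.012]
    - [0.007,0,0.0115]
    - [0.0085,0,0.0105]
    - [0.01,0,0.009]
    - [0.011,0.001,0.008]
    - [0.012,0,0.006]
    - [0,0,0]
  twist: [0,0,0,0,0,0,0,0]

```text
clock: 18.35
tool_pos: [0.5644, 0.0701, 0.2099]
eef_rot: [-0.506, 0.494, -0.494, 0.506]
contact_force: [-2.5, 2.0, 3.2]
opening: 0.237
```

Emit:
carry_out:
  offset:
    - [0.0125,0,0.0045]
    - [0.013,0,0.003]
    - [0.0135,0,0.001]
    - [0.0135,0.001,-0.0005]
    - [0.013,0,-0.0025]
    - [0.013,0,-0.004]
    - [0.008,0,-0.003]
    - [0,0,0]
  twist: [0,0,0,0,0,0,0,0]

```text
clock: 19.35
tool_pos: [0.651, 0.0716, 0.2078]
eef_rot: [-0.506, 0.494, -0.494, 0.506]
contact_force: [-0.1, 4.5, 2.4]
opening: 0.236
```

```bash
python3 - <<'E'
from h import *
s=get_state();print(s["clock"],np.round(s["tool_pos"],4),s["contact_force"],s["opening"])
w=snapshot("wrist")[...,::-1];S=snapshot("side")[...,::-1]
import pickle;pickle.dump((camera_params("wrist"),w),open("v3.pkl","wb"))
cv2.imwrite("pics/m6.png",np.hstack([cv2.resize(w,(400,250)),cv2.resize(S[100:250,250:490],(400,250),interpolation=cv2.INTER_CUBIC)]))
E
```

```text
19.35 [0.651  0.0716 0.2078] [-0.14864411  4.53247657  2.37790482] 0.23620425932396488
```

Emit:
carry_out:
  offset:
    - [0.005,0,-0.0025]
    - [0.004,0,-0.0025]
    - [0,0,0]
  twist: [0,0,0]

```text
clock: 19.82
tool_pos: [0.6597, 0.0718, 0.2031]
eef_rot: [-0.506, 0.494, -0.494, 0.506]
contact_force: [0.6, 5.8, 2.8]
opening: 0.239
```

Emit:
carry_out:
  offset:
    - [0,0,0]
    - [0,0,0]
    - [0,0,0]
    - [0.003,0,0.005]
    - [0.004,0,0.01]
    - [0.003,0,0.02]
    - [0,0,0.03]
    - [0,0,0.03]
  twist: [0,0,0,0,0,0,0,0]
  grip: 0.044

```text
clock: 20.82
tool_pos: [0.6699, 0.0704, 0.2997]
eef_rot: [-0.506, 0.494, -0.494, 0.506]
contact_force: [0.4, -0.1, -0.3]
opening: 0.501
```

Emit:
carry_out:
  offset:
    - [-0.03,0,0.01]
    - [-0.04,0,0]
    - [-0.04,0,0]
    - [-0.04,0,0]
    - [-0.04,0,0]
    - [-0.03,0,0]
    - [0,0,0]
  twist: [0,0,0,0,0,0,0]

```text
clock: 21.7
tool_pos: [0.4484, 0.0706, 0.3089]
eef_rot: [-0.505, 0.495, -0.494, 0.506]
contact_force: [1.0, 0.1, 0.6]
opening: 0.501
```

```bash
python3 - <<'E'
from h import *
s=get_state();print(s["clock"],np.round(s["tool_pos"],4),s["contact_force"],s["opening"],yaw()[0])
c=camera_params("wrist");w=snapshot("wrist")[...,::-1];S=snapshot("side")[...,::-1]
import pickle;pickle.dump((c,w),open("v3.pkl","wb"))
o=np.zeros((600,640,3),np.uint8);o[:400]=w;o[400:,:320]=cv2.resize(S[110:235,260:460],(320,200),interpolation=cv2.INTER_CUBIC)
cv2.imwrite("pics/m6.png",o)
E
```

```text
21.7 [0.4484 0.0706 0.3089] [1.00027127 0.06999823 0.57068542] 0.5012103019400743 -88.66465640737941
```

View pics/m6.png

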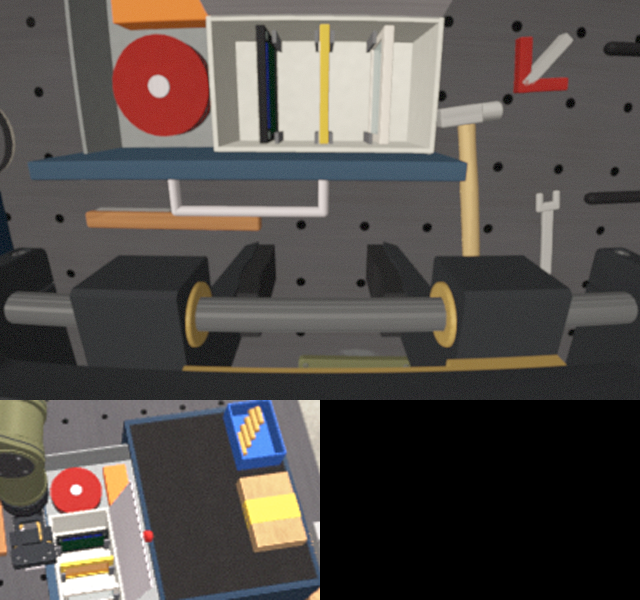

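The flap rests open (side view, knob at the chest front). The filter is in the left slot: its top edge runs (262,27)-(264,142), with the blue strip on its right (-y) side.

```bash
python3 - <<'E'
from h import *
import pickle;c,w=pickle.load(open("v3.pkl","rb"))
for rr in(45,60,75,90,110,125): print(rr,[tuple(int(v) for v in w[rr,cc]) for cc in range(254,281,2)])
P=atz("wrist",[(261.5,27),(264,142)],.161,c);print(P.round(4),P.mean(0).round(4))
Q=atz("wrist",[(324,25),(324,142)],.161,c);print("yellow",Q.mean(0).round(4))
B=atz("wrist",[(207,17),(442,20),(215,151),(434,151)],.164,c);print(B.round(3),B.mean(0).round(3))
E
```

```text
45 [(195, 208, 213), (125, 136, 139), (43, 44, 43), (43, 43, 46), (47, 50, 47), (36, 33, 31), (97, 31, 18), (52, 38, 16), (17, 36, 17), (16, 23, 23), (51, 52, 50), (60, 59, 62), (67, 68, 67), (75, 79, 80)]
60 [(202, 214, 218), (154, 166, 168), (48, 49, 52), (50, 48, 50), (43, 43, 46), (49, 48, 51), (79, 31, 26), (60, 34, 23), (19, 33, 20), (27, 42, 22), (29, 36, 26), (90, 98, 100), (196, 208, 214), (203, 216, 221)]
75 [(204, 216, 220), (189, 203, 207), (59, 64, 67), (43, 45, 45), (43, 49, 49), (44, 46, 47), (82, 40, 35), (83, 36, 26), (17, 34, 4), (24, 38, 9), (31, 36, 19), (80, 85, 91), (187, 199, 203), (207, 218, 223)]
90 [(203, 215, 220), (190, 203, 207), (92, 99, 104), (46, 47, 49), (43, 43, 43), (43, 47, 48), (65, 30, 30), (85, 38, 28), (27, 30, 3), (19, 34, 6), (29, 37, 17), (57, 63, 64), (176, 188, 193), (203, 215, 220)]
110 [(202, 214, 218), (198, 210, 215), (134, 143, 147), (42, 45, 45), (47, 42, 47), (43, 40, 42), (50, 34, 28), (89, 37, 30), (47, 38, 18), (21, 39, 20), (27, 37, 18), (46, 51, 49), (161, 171, 177), (203, 216, 220)]
125 [(202, 214, 219), (204, 216, 220), (172, 184, 188), (55, 55, 58), (47, 44, 47), (40, 43, 43), (43, 43, 41), (91, 36, 31), (63, 29, 7), (27, 36, 18), (16, 33, 6), (32, 36, 32), (131, 143, 148), (206, 218, 222)]
[[0.596  0.1287 0.161 ]
 [0.4896 0.1278 0.161 ]] [0.5428 0.1282 0.161 ]
yellow [0.5448 0.0693 0.161 ]
[[ 0.604  0.179  0.164]
 [ 0.606 -0.038  0.164]
 [ 0.48   0.177  0.164]
 [ 0.485 -0.042  0.164]] [0.544 0.069 0.164]
```

Emit:
carry_out:
  offset:
    - [0.032,0.02,0]
    - [0.032,0.02,0]
    - [0.0305,0.0185,0]
    - [0,0,-0.04]
    - [0,0,-0.04]
    - [0,0,-0.04]
    - [0,0,-0.03]
    - [0,0,0]
  twist: [0,0,0,0,0,0,0,0]
  grip: 0.034

```text
clock: 22.8
tool_pos: [0.5439, 0.1289, 0.156]
eef_rot: [0.507, -0.495, 0.494, -0.505]
contact_force: [1.3, -0.0, -0.2]
opening: 0.388
```

Emit:
carry_out:
  offset:
    - [0,0,-0.015]
    - [0,0,-0.015]
    - [0,0,-0.01]
    - [0,0,0]
  twist: [0,0,0,0]

```text
clock: 23.3
tool_pos: [0.5436, 0.1291, 0.1174]
eef_rot: [0.506, -0.494, 0.494, -0.505]
contact_force: [0.4, 0.4, -0.5]
opening: 0.383
```

Emit:
carry_out:
  offset:
    - [0,0,-0.012]
    - [0,0,-0.01]
    - [0,0,0]
  twist: [0,0,0]

```text
clock: 23.68
tool_pos: [0.5433, 0.1291, 0.0951]
eef_rot: [0.506, -0.495, 0.494, -0.505]
contact_force: [0.3, -0.6, -0.3]
opening: 0.385
```

Emit:
carry_out:
  offset:
    - [0,0,0]
    - [0,0,0]
    - [0,0,0]
    - [0,0,0]
    - [0,0,0]
    - [0,0,0]
  twist: [0,0,0,0,0,0]
  grip: 0.0
  newtons: 25

```text
clock: 24.42
tool_pos: [0.5443, 0.1291, 0.0963]
eef_rot: [-0.506, 0.494, -0.494, 0.506]
contact_force: [-0.6, 0.3, 3.6]
opening: 0.099
```

```bash
python3 - <<'E'
from plant import *
s=get_state();print(s["contact_force"],s["moment"],s["opening"]*88,s["tool_pos"])
E
```

```text
[-0.59640624  0.34422682  3.58197844] [0.02328196 0.18813151 0.02228654] 8.688407248807584 [0.5442723  0.12911123 0.09628667]
```

Gripped at 8.7 mm, which matches the filter's thickness. Lifting straight up.

Emit:
carry_out:
  offset:
    - [0,0,0.008]
    - [0,0,0.015]
    - [0,0,0.025]
    - [0,0,0.03]
    - [0,0,0.03]
    - [0,0,0.03]
    - [0,0,0.03]
    - [0,0,0.01]
  twist: [0,0,0,0,0,0,0,0]

```text
clock: 25.42
tool_pos: [0.5449, 0.1288, 0.2763]
eef_rot: [-0.505, 0.494, -0.495, 0.507]
contact_force: [-0.1, 0.4, -1.3]
opening: 0.099
```

Emit:
carry_out:
  offset:
    - [-0.004,-0.03,0]
    - [-0.004,-0.045,0]
    - [-0.004,-0.05,0]
    - [-0.004,-0.05,0]
    - [-0.004,-0.05,0]
    - [-0.004,-0.05,0]
    - [-0.004,-0.045,0]
    - [-0.004,-0.04,0]
  twist: [0.3,0.3,0.3,0.3,0.3,0.3,0.3,0.4]

```text
clock: 26.42
tool_pos: [0.5111, -0.2325, 0.2735]
eef_rot: [0.517, -0.484, 0.483, -0.516]
contact_force: [0.9, 0.5, -1.8]
opening: 0.103
```

Emit:
carry_out:
  offset:
    - [-0.002,-0.03,-0.01]
    - [0,-0.015,-0.03]
    - [0,0,-0.025]
    - [0,0,-0.015]
    - [0,0,0]
    - [0,0,0]
  twist: [0,0,0,0,0,0]

```text
clock: 27.18
tool_pos: [0.5106, -0.2761, 0.1948]
eef_rot: [-0.516, 0.482, -0.483, 0.517]
contact_force: [0.4, 0.6, -1.0]
opening: 0.102
```

```bash
python3 - <<'E'
from h import *
s=get_state();print(s["clock"],np.round(s["tool_pos"],4),s["contact_force"],s["opening"]*88,yaw()[0])
c=camera_params("wrist");w=snapshot("wrist")[...,::-1];S=snapshot("side")[...,::-1];t=snapshot("top")[...,::-1]
import pickle;pickle.dump((c,w,S,t),open("v4.pkl","wb"))
o=np.zeros((600,800,3),np.uint8)
o[:300,:400]=cv2.resize(S[280:400,240:400],(400,300),interpolation=cv2.INTER_CUBIC)
o[:300,400:]=cv2.resize(t[160:280,360:520],(400,300),interpolation=cv2.INTER_CUBIC)
o[300:,:480]=cv2.resize(w,(480,300));o[300:,500:800]=cv2.resize(S[120:240,270:390],(300,300),interpolation=cv2.INTER_CUBIC)
cv2.imwrite("pics/m7.png",o)
E
```

```text
27.175 [ 0.5106 -0.2761  0.1948] [ 0.43918276  0.60975738 -0.95873926] 8.990266773001679 -86.1444871127083
```

View pics/m7.png

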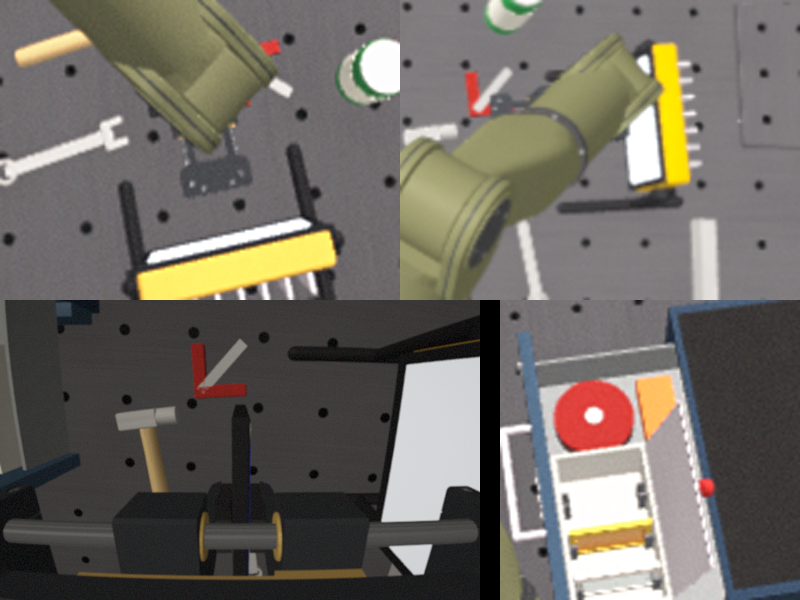

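The filter is held in front of the light with the blue strip on the light side (wrist view, right of the black edge at about (245,440)). The drawer and flap are open, and the amber and clear cartridges are still in their slots. I'll refine the light's pose numerically from this close wrist view.

```bash
python3 - <<'E'
from h import *
import pickle;c,w,S,t=pickle.load(open("v4.pkl","rb"))
g=w.min(2).astype(int)
pts=[]
for rr in range(100,330,20):
    row=g[rr,490:600];k=np.argmax(row>140)
    if row.max()>140: pts.append((490+k-.5,rr))
print(pts)
P=atz("wrist",[p for p in pts],.147,c);a=np.polyfit(P[:,0],P[:,1],1);print("bottom edge slope deg",np.degrees(np.arctan(a[0])).round(2),"y at x=.52",np.polyval(a,.52).round(4), "xrange",P[:,0].min(),P[:,0].max())
# filter top edge: dark columns
for rr in range(135,250,12):
    print(rr,[ (int(w[rr,cc,0]),int(w[rr,cc,2])) for cc in range(300,344,3)])
print(px("wrist",[[.5106+.055*.998,-.2761+.055*.066,.26],[.5106+.03*.998,-.2761+.03*.066,.26]],c))
# lit face in top and side views (white quad corners by contour)
for n,im,r0 in(("top",cv2.imread("pics/top0.png"),(170,270,430,490)),("side",S,(355,400,280,390))):
    q=im[r0[0]:r0[1],r0[2]:r0[3]].min(2)>185
    nn,l,st,ce=cv2.connectedComponentsWithStats(q.astype(np.uint8));k=1+st[1:,4].argmax()
    ys,xs=np.where(l==k);cp=(ce[k]+[r0[2],r0[0]]);print(n,st[k],cp,"centre on z=.215:",atz(n,[cp],.215).round(4))
E
```

```text
[(np.float64(539.5), 100), (np.float64(536.5), 120), (np.float64(534.5), 140), (np.float64(531.5), 160), (np.float64(527.5), 180), (np.float64(524.5), 200), (np.float64(521.5), 220), (np.float64(517.5), 240), (np.float64(514.5), 260), (np.float64(510.5), 280)]
bottom edge slope deg 3.74 y at x=.52 -0.4291 xrange 0.4632783556689385 0.6014655058264151
135 [(63, 68), (60, 60), (60, 65), (63, 66), (58, 61), (63, 66), (59, 62), (59, 65), (66, 68), (64, 65), (60, 66), (57, 59), (61, 64), (60, 59), (61, 64)]
147 [(57, 60), (59, 65), (60, 62), (63, 64), (31, 33), (11, 19), (11, 18), (26, 21), (22, 25), (22, 19), (50, 52), (60, 66), (59, 62), (23, 22), (6, 8)]
159 [(59, 62), (64, 65), (61, 63), (31, 32), (29, 26), (37, 34), (25, 23), (28, 32), (26, 29), (27, 27), (24, 25), (43, 46), (66, 69), (60, 64), (61, 63)]
171 [(59, 62), (59, 60), (61, 64), (39, 42), (20, 22), (19, 17), (26, 28), (25, 28), (19, 21), (25, 29), (30, 28), (78, 80), (66, 66), (57, 59), (59, 63)]
183 [(62, 66), (63, 68), (58, 58), (41, 45), (27, 20), (22, 25), (27, 29), (18, 17), (23, 21), (23, 24), (31, 36), (49, 55), (54, 
[... 355 characters left out ...]
59), (58, 61), (40, 43), (27, 30), (29, 29), (28, 31), (28, 27), (24, 23), (21, 23), (27, 31), (94, 42), (59, 66), (58, 64), (63, 68)]
231 [(56, 58), (58, 63), (59, 63), (41, 46), (28, 30), (29, 34), (26, 27), (17, 21), (17, 13), (24, 27), (26, 28), (73, 21), (0, 9), (4, 2), (51, 56)]
243 [(53, 58), (54, 59), (53, 58), (38, 39), (27, 24), (26, 31), (23, 29), (21, 17), (25, 22), (20, 28), (22, 24), (86, 44), (57, 62), (59, 61), (56, 60)]
[[319.93922212 152.71805775]
 [319.90508289 219.20758028]]
top [ 18  12  16  52 584] [455.44006849 208.2380137 ] centre on z=.215: [[ 0.5221 -0.4255  0.215 ]]
side [ 19  13  65  17 276] [330.66666667 375.69565217] centre on z=.215: [[ 0.5216 -0.4253  0.215 ]]
```

The light's centre comes out at (0.522, -0.425) and its yaw at 3.7°. The target for the filter is therefore (0.512, -0.276), and it is at (0.511, -0.276, centre z about 0.215) with yaw 3.9°. I'll let it settle, check it is still, then hand in.

Emit:
carry_out:
  offset:
    - [0,0,0]
    - [0,0,0]
    - [0,0,0]
    - [0,0,0]
  twist: [0,0,0,0]

```text
clock: 27.82
tool_pos: [0.5101, -0.2759, 0.194]
eef_rot: [0.516, -0.483, 0.483, -0.516]
contact_force: [-0.3, 0.1, -1.6]
opening: 0.098
```

```bash
python3 - <<'E'
from h import *
import pickle;c0,w0,S0,t0=pickle.load(open("v4.pkl","rb"))
s=get_state();print(s["clock"],np.round(s["tool_pos"],4),np.abs(s["qd"]).max(),s["opening"]*88,s["contact_force"])
w=snapshot("wrist")[...,::-1];print("wrist picture change",np.abs(w.astype(int)-w0).mean())
a=cv2.imread("pics/top0.png")
for n,(r0,r1,q0,q1) in {"grinder":(200,295,155,215),"brush":(243,258,230,303)}.items():
    print(n,np.abs(t0[r0:r1,q0:q1].astype(int)-a[r0:r1,q0:q1]).mean())
job.finish_job()
E
```

```text
27.825 [ 0.5101 -0.2759  0.194 ] 0.002658210605854499 8.613531965145922 [-0.30509082  0.08327992 -1.59075608]
wrist picture change 4.19553125
grinder 1.1168421052631579
brush 1.0465753424657533
the job is handed in; nothing more can be done
```

The job is handed in at about 28 s. I pulled the drawer out to its stop, swung the flap over until it rested open, and lifted the filter out of the left slot. The arm now holds it in front of the floodlight.

**What the last checks showed**
- **Position:** the gripper is at (0.510, -0.276), within about 2 mm of the target I measured, which is 15 cm from the lit face and centred on it. The filter's centre is about 0.214 m up, against 0.215 m for the light. I worked that height out from the gripper's movement rather than seeing it directly.
- **Angle:** the filter is square to the light within about 0.2°, with the blue strip on the light's side.
- **Hold:** the joints were essentially still, and the grip opening was 8.6 mm on the 9 mm frame. The outside force was about 1.6 N, roughly the filter's weight, so nothing else seemed to be touching it.
- **Rest of the scene:** the drawer and flap are open, and the two other cartridges are in their slots. The grinder and brush looked unchanged when compared with the first picture. The hammer, wrench, magnet and spray can looked in place, but I only checked those by eye.

**What went wrong or disagreed**
- **Missed grasps:** the first two tries at the drawer handle closed on nothing. Lowering the closed fingers onto the bar until they touched (about 10 N) showed the real fingertips are about 36 mm above the reported tool point, contrary to the description. I corrected for that from then on.
- **Last picture comparison:** two wrist pictures taken 0.6 s apart differed by an average of 4.2 grey levels. I didn't look into why. The near-zero joint speeds suggest image noise rather than movement.

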